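Load the sample carrier in reverse order

ROBOT

A 7-joint arm with a two-finger parallel gripper is mounted at the origin on a cart in front of the work surface, level with it; the furniture and walls round the work are solid. World frame = base frame: x ahead of the robot, y to its left, z up, the work surface at z = 0. Lengths are in m, angles in rad, forces in N, time in s.
With the tool pointing down it reaches from about 0.4 to 0.85 m from the base axis. Payload 10.4 kg.
Tool frame: the origin (TCP) lies on the front face of the gripper's body, between the roots of the fingers; the fingertips stand 73 mm ahead of it and the grasp point (between the pads) lies 54 mm ahead of it; z points along the fingers, y is the line along which they close (so a half turn about z gives the same grasp; the last joint's range is limited). The gripper opens to 85 mm and grips with 20 to 120 N. Pads are 22 mm wide; open, the fingers measure 114 mm over their backs; the gripper's body (76 mm by 85 mm) begins 54 mm behind the grasp point. The pads swing forward as they close: fully open they stand 13 mm farther back than shut.
Start: joints at [-1.365, 0.332, -0.065, 1.46, 0.022, 1.35, -0.088], TCP at [0.142, 0.609, 0.304] pointing down, gripper open.
Joint ranges: [-2.6, 2.6], [-0.5, 2.12], [-1.47, 1.34], [0.16, 2.42], [-1.27, 4.41], [0.06, 2.06], [-2.6, 2.6]. Speed limits (rad/s): [2.22, 2.22, 2.79, 2.79, 3.14, 3.14, 3.14].

INTERFACE

Orientations are given as a unit quaternion [x, y, z, w].
In Python, from workcell import manip gives the robot as it stands.
- The arm moves only by the shell command python3 -m jog 'ROWS' [FORCE]. ROWS is JSON, a list of rows, each an object with "grip": the gripper command: -1 is fully open, 1 is shut, values between are in proportion; "slide": the shift along the tool's x, y, z in cm, a list of three; "yaw": the turn about the tool's z in rad. A call has 1 to 8 rows; each row shifts and turns the commanded pose from where the row before left it, along the tool's axes as they then stand; what a row does not reach is not made up. A row lasts 1/10 s, in which the tool goes at most 50 mm and 8.59 degrees, less where a joint would pass 70% of its speed; a pose out of reach is approached as far as the arm can. A call with a gripper value outside its range is refused whole. The fingers move at their own pace and stop on an object; FORCE is the grip in N (left out, the last holds). Time passes only in rows, so rows that do not move let the fingers close. It gives the time, the measured TCP pose, the force, the opening and the grip force at its end, in the units of the state.
- manip.get_obs(): the state, without advancing time (a new reading comes with each control period).
- manip.camera(name): name is "side" or "top" or "wrist"; returns the picture (400x640x3 uint8, blue, green, red); there is no depth.
- manip.calibration(name): a dict with "vfov" (degrees; the focal length in pixels is half the picture's height over the tangent of half this angle, whatever the lens; pixels are square), "cx", "cy" (the principal point, pixels), "k1" (the pictures are not rectified: a ray, as slopes to the right and down, at radius r is drawn at 1 + k1 r^2 times it, then the intrinsics apply), "camera_from_world" (4x4, takes a point from world to camera coordinates). Camera axes: x right, y down, z forward; pixel columns grow to the right and rows downward; lengths in m; the calibration is good to about 2 mm. A picture is of the moment at which its call begins: read the wrist's pose just before it. calibration takes no time and is no camera call; for the wrist camera it gives the pose at the moment of the call.
- manip.hand_in(): hands the job in; it is judged then, once.
Trained networks look in the newest picture that a camera, given by its name, has taken for a name from the list of things; names that differ only in an ending like _2 or _b are one class to them, and where a whole thing is asked for, a point or a joint stands for the part that bears it (a point fixed in the world has none). Each returns a list of dicts, best first, with "conf" (0 to 1); they miss things now and then, are a little off and sometimes report something else, mostly with a low value. They report only what shows in the picture. A call takes as long as a camera call. They do not tell look-alikes from the thing itself.
- manip.masks_of(thing, camera): "region" (400x640 bool, what is visible of it) and "centre" ([column, row] in pixels, amid what is visible of it).
The state is a dict: "clock": time; "joint_pos": joint angles; "joint_velocities": joint speeds; "tau": joint torques, N m; "position": TCP position; "ee_rot": TCP orientation; "ft_force": force on the tool from outside, world axes, zero at the start; "torque": the same for the moment, N m; "grip_width": opening from 0.0 (shut) to 1.0 (fully open); "grasp_force": force on a finger pad.
Only numpy, scipy, OpenCV 4.12 (cv2) and the standard library are available. Lean on these libraries where they do the work, as an engineer would, in place of code of your own. Each camera call takes 0.05 s, during which the arm holds its last target. There are 200 camera calls.

TASK

The carrier goes into the analyser back to front, so move the four sample jars from the storage rack to the empty carrier rack in reverse order: the jar next to the storage rack's black knob goes into the carrier seat farthest from the carrier's knob, the next jar into the next seat, and so on, until the jar farthest from the storage rack's knob stands next to the carrier's knob. Stand each jar upright in the middle of its seat, one to a seat, and do not tip a jar over.

Things in the scene. Friction and masses are not known exactly. Their poses are not given: they have to be found in the camera images.
- store: Storage rack holding the jars at the start, fixed: aluminium base 74 x 312 x 6 mm, a row of four grey seats (a thin dark disc marks each seat's centre) and, past one end of the row, a black knob (24 mm across, top 40 mm up). Origin: on the underside below the middle of the row; y axis along the row towards the knob, z up. Seat centres at x = 0, y = -102, -34, 34, 102 mm; knob at y = 153 mm.
- carrier: Carrier rack, empty at the start, fixed; shape, origin, axes, seat centres and knob as on the storage rack. Seat floors are flat, 12 mm above the origin. Ribs 3 mm thick, 7 mm above the floor, stand 32 mm either side of each seat centre along y; the row is open towards +x and -x.
- wide_low_mid (a point): Centre (half-way up, on the axis) of the jar that is wide and low: white upright cylinder with a white ribbed screw cap of almost the same width, 42 mm in diameter, 50 mm high with the cap, under 120 g, standing upright. z axis up along the jar.
- slim_tall_mid (a point): Centre (half-way up, on the axis) of the jar that is slim and the tallest: white upright cylinder with a white ribbed screw cap of almost the same width, 28 mm in diameter, 85 mm high with the cap, under 120 g, standing upright. z axis up along the jar.
- slim_low_mid (a point): Centre (half-way up, on the axis) of the jar that is slim and low: white upright cylinder with a white ribbed screw cap of almost the same width, 28 mm in diameter, 56 mm high with the cap, under 120 g, standing upright. z axis up along the jar.
- wide_tall_mid (a point): Centre (half-way up, on the axis) of the jar that is wide and tall: white upright cylinder with a white ribbed screw cap of almost the same width, 42 mm in diameter, 78 mm high with the cap, under 120 g, standing upright. z axis up along the jar.
- seat_wide_low: The seat of the storage rack in which the jar that is wide and low stands at the start: grey plate 66 x 67 x 6 mm with two low ribs (7 mm high, 3 mm thick, 32 mm either side of its centre along the row), fixed on the rack's base; it stays there and so shows the jar's first place in the row. Origin: centre of its underside; the jar stands 6 mm above it.
- seat_slim_tall: The seat of the storage rack in which the jar that is slim and the tallest stands at the start: grey plate 66 x 67 x 6 mm with two low ribs (7 mm high, 3 mm thick, 32 mm either side of its centre along the row), fixed on the rack's base; it stays there and so shows the jar's first place in the row. Origin: centre of its underside; the jar stands 6 mm above it.
- seat_slim_low: The seat of the storage rack in which the jar that is slim and low stands at the start: grey plate 66 x 67 x 6 mm with two low ribs (7 mm high, 3 mm thick, 32 mm either side of its centre along the row), fixed on the rack's base; it stays there and so shows the jar's first place in the row. Origin: centre of its underside; the jar stands 6 mm above it.
- seat_wide_tall: The seat of the storage rack in which the jar that is wide and tall stands at the start: grey plate 66 x 67 x 6 mm with two low ribs (7 mm high, 3 mm thick, 32 mm either side of its centre along the row), fixed on the rack's base; it stays there and so shows the jar's first place in the row. Origin: centre of its underside; the jar stands 6 mm above it.
Things that resemble listed ones, but are neither listed nor needed, are in the scene too. What is shaped like the part that bears wide_tall_mid but pink or yellow is not meant.

How it is judged:
At the end, for the whole second after the job is handed in: Each jar stands upright (within 0.1 rad) and at rest on the floor of the carrier seat that is the reverse of its first place (first from the storage rack's knob to last from the carrier's knob, and so on), its axis within 13 mm of the seat centre along the row and 15 mm across it (((y of seat_wide_low in the frame of store between -0.122 and -0.082 m and y of wide_low_mid in the frame of carrier between 0.089 and 0.115 m) or (y of seat_wide_low in the frame of store between -0.054 and -0.014 m and y of wide_low_mid in the frame of carrier between 0.021 and 0.047 m) or (y of seat_wide_low in the frame of store between 0.014 and 0.054 m and y of wide_low_mid in the frame of carrier between -0.047 and -0.021 m) or (y of seat_wide_low in the frame of store between 0.082 and 0.122 m and y of wide_low_mid in the frame of carrier between -0.115 and -0.089 m)) and x of wide_low_mid in the frame of carrier between -0.015 and 0.015 m and z of wide_low_mid in the frame of carrier between 0.032 and 0.042 m and angle between each of wide_low_mid, slim_tall_mid, slim_low_mid, wide_tall_mid's own z axis and vertical below 0.1 rad and linear speed of each of wide_low, slim_tall, slim_low, wide_tall below 0.02 m/s and ((y of seat_slim_tall in the frame of store between -0.122 and -0.082 m and y of slim_tall_mid in the frame of carrier between 0.089 and 0.115 m) or (y of seat_slim_tall in the frame of store between -0.054 and -0.014 m and y of slim_tall_mid in the frame of carrier between 0.021 and 0.047 m) or (y of seat_slim_tall in the frame of store between 0.014 and 0.054 m and y of slim_tall_mid in the frame of carrier between -0.047 and -0.021 m) or (y of seat_slim_tall in the frame of store between 0.082 and 0.122 m and y of slim_tall_mid in the frame of carrier between -0.115 and -0.089 m)) and x of slim_tall_mid in the frame of carrier between -0.015 and 0.015 m and z of slim_tall_mid in the frame of carrier between 0.0495 and 0.0595 m and ((y of seat_slim_low in the frame of store between -0.122 and -0.082 m and y of slim_low_mid in the frame of carrier between 0.089 and 0.115 m) or (y of seat_slim_low in the frame of store between -0.054 and -0.014 m and y of slim_low_mid in the frame of carrier between 0.021 and 0.047 m) or (y of seat_slim_low in the frame of store between 0.014 and 0.054 m and y of slim_low_mid in the frame of carrier between -0.047 and -0.021 m) or (y of seat_slim_low in the frame of store between 0.082 and 0.122 m and y of slim_low_mid in the frame of carrier between -0.115 and -0.089 m)) and x of slim_low_mid in the frame of carrier between -0.015 and 0.015 m and z of slim_low_mid in the frame of carrier between 0.035 and 0.045 m and ((y of seat_wide_tall in the frame of store between -0.122 and -0.082 m and y of wide_tall_mid in the frame of carrier between 0.089 and 0.115 m) or (y of seat_wide_tall in the frame of store between -0.054 and -0.014 m and y of wide_tall_mid in the frame of carrier between 0.021 and 0.047 m) or (y of seat_wide_tall in the frame of store between 0.014 and 0.054 m and y of wide_tall_mid in the frame of carrier between -0.047 and -0.021 m) or (y of seat_wide_tall in the frame of store between 0.082 and 0.122 m and y of wide_tall_mid in the frame of carrier between -0.115 and -0.089 m)) and x of wide_tall_mid in the frame of carrier between -0.015 and 0.015 m and z of wide_tall_mid in the frame of carrier between 0.046 and 0.056 m); the robot touches nothing.
It fails at once if a jar is tipped over (angle between any of wide_low_mid, slim_tall_mid, slim_low_mid, wide_tall_mid's own z axis and vertical above 0.6 rad).
It also fails if it takes over 96 s, if anything falls off the work surface, if the arm or the gripper's body presses on something with over 40 N, if the wrist force passes 120 N, or if a joint passes its speed limit or range.

## Working session

There is one attempt and no reset: what is moved stays moved. The work goes in short steps, Python scripts to look and compute and a shell command to move; the robot and the scene stay as the last step left them, time stands still between calls to the robot, and variables do not carry over. Pictures are saved under pics/ and viewed, at most 14 in all, crops included, and the job is handed in when it is done.

```bash
mkdir -p pics; ls; python3 - <<'E'
from workcell import manip
import cv2,numpy as np
o=manip.get_obs();print(o)
a=manip.camera("top");b=manip.camera("side")
cv2.imwrite("pics/top0.png",a);cv2.imwrite("pics/side0.png",b)
for c in("top","side"):
    print(manip.calibration(c))
E
```

```text
pics
{'clock': 0.0, 'joint_pos': array([-1.3645979 ,  0.33286455, -0.06470351,  1.46092777,  0.02155996,
        1.34989266, -0.08848212]), 'joint_velocities': array([ 0.00145411,  0.00087841,  0.00068383,  0.00161782, -0.00125515,
        0.00024415, -0.00038302]), 'tau': array([-5.21332549e-05, -6.25462818e+01,  4.91323275e-02, -3.91612852e+01,
        1.61590381e-02,  1.02087285e-02,  1.55499379e-05]), 'position': array([0.14168211, 0.60845514, 0.30312689]), 'ee_rot': array([ 1.14133381e-01,  9.93465189e-01, -6.96232557e-04, -6.77759472e-05]), 'ft_force': array([ 1.17769532, -0.38287546,  0.37578452]), 'torque': array([0.00791669, 0.00258909, 0.05254431]), 'grasp_force': 0.0, 'grip_width': 0.9995135431572701}
{'vfov': 46.02624187685774, 'cx': 312.87409255940906, 'cy': 199.57647345305162, 'k1': -0.07047525178558445, 'camera_from_world': array([[ 1.23363241e-01, -9.92361254e-01, -8.07629385e-04,
         4.45644402e-02],
       [-9.72596615e-01, -1.20744542e-01, -1.98687142e-01,
         6.03741899e-01],
       [ 1.97071905e-01,  2.52961874e-02, -9.80062634e-01,
         8.29601281e-01],
       [ 0.00000000e+00,  0.00000000e+00,  0.00000000e+00,
         1.00000000e+00]])}
{'vfov': 53.02436773733648, 'cx': 312.2041913236784, 'cy': 196.02129161438933, 'k1': -0.05540601299709694, 'camera_from_world': array([[-0.35078738, -0.9361728 ,  0.0229937 ,  0.29863998],
       [-0.41900289,  0.13494824, -0.89790063,  0.3013267 ],
       [ 0.83748719, -0.32460664, -0.43959725,  0.38377812],
       [ 0.        ,  0.        ,  0.        ,  1.        ]])}
```

View pics/top0.png

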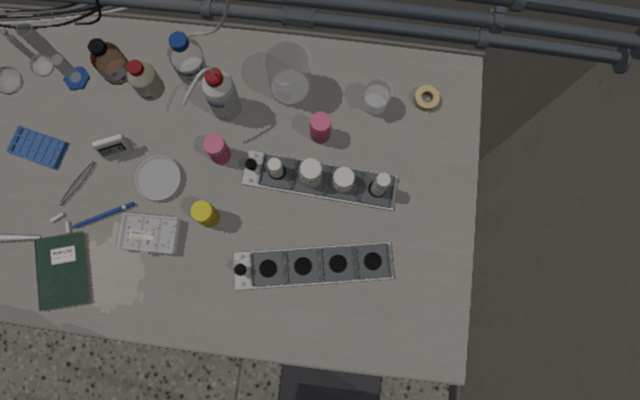

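View pics/side0.png

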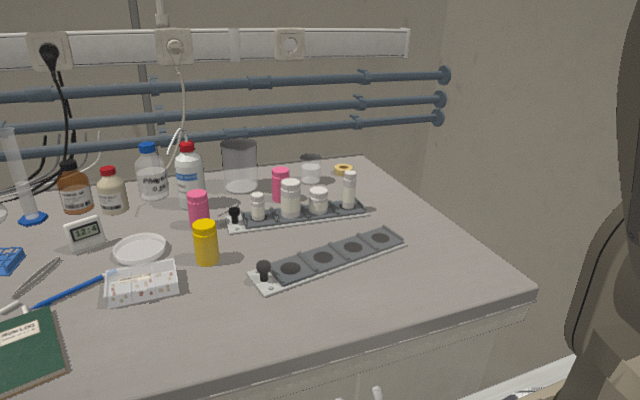

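The top view shows the store knob at (251,164). Going away from it, the jars are slim_low (276,168), wide_tall (310,173), wide_low (344,180) and slim_tall (381,186). The carrier knob is at (240,269), with its discs at (268,268), (303,266), (338,263) and (373,261). The side view agrees: carrier knob at (263,268), discs at (290,268) to (380,238), jars at (257,207), (290,198), (318,200) and (349,190). Two pink look-alikes and one yellow one stand nearby.

```bash
cat > h.py <<'E'
from workcell import manip
import cv2,numpy as np
from scipy.spatial.transform import Rotation as R
from scipy.optimize import least_squares
def proj(c,P):
    T=c["camera_from_world"];q=np.atleast_2d(P)@T[:3,:3].T+T[:3,3]
    s=q[:,:2]/q[:,2:];f=200/np.tan(np.radians(c["vfov"])/2)
    s=s*(1+c["k1"]*(s**2).sum(1,keepdims=True))
    return s*f+[c["cx"],c["cy"]]
def tri(obs):  # [(calib,uv)]
    return least_squares(lambda p:np.concatenate([proj(c,p)[0]-u for c,u in obs]),[.6,0,.03])
def onplane(c,uv,z):
    r=least_squares(lambda p:proj(c,[p[0],p[1],z])[0]-uv,[.6,0.]);return r.x
def disc(img,uv,w=14):
    x,y=map(int,uv);x0,y0=x-w,y-w
    g=cv2.cvtColor(img,cv2.COLOR_BGR2GRAY)[y0:y+w+1,x0:x+w+1]
    m=(g<35).astype(np.uint8);n,l,s,ce=cv2.connectedComponentsWithStats(m)
    k=1+np.argmax(s[1:,4]);return ce[k]+[x0,y0],s[k,4]
E
python3 - <<'E'
from h import *
I={c:manip.camera(c) for c in("top","side")};C={c:manip.calibration(c) for c in I}
for n in["slim_low","wide_tall","wide_low","slim_tall"]:
    ob=[]
    for c in I:
        for d in manip.masks_of(n+"_mid",c)[:3]:
            v,u=np.where(d["region"]);print(n,c,round(d["conf"],2),np.round(d["centre"]),[u.min(),u.max(),v.min(),v.max()])
            d0=d
            if not any(x[2]==c for x in ob): ob.append((C[c],np.array([(u.min()+u.max())/2,(v.min()+v.max())/2]),c))
    if len(ob)==2:
        r=tri([o[:2] for o in ob]);print(n,r.x.round(4),"res",r.fun.round(1))
P=[]
for t,s in zip([(268,268),(303,266),(338,263),(373,261)],[(290,268),(324,257),(353,247),(380,238)]):
    a,na=disc(I["top"],t);b,nb=disc(I["side"],s,11)
    r=tri([(C["top"],a),(C["side"],b)]);P.append(r.x);print(a.round(1),na,b.round(1),nb,r.x.round(4),r.fun.round(1),onplane(C["top"],a,.0125).round(4))
k=tri([(C["top"],np.array([251,164])),(C["side"],np.array([235,211]))]);print("storeknob",k.x,k.fun)
E
```

```text
slim_low top 0.67 [274. 165.] [np.int64(267), np.int64(282), np.int64(158), np.int64(177)]
slim_low side 0.61 [260. 207.] [np.int64(251), np.int64(264), np.int64(192), np.int64(219)]
slim_low [0.652  0.2008 0.0395] res [ 0.6  0.3 -0.7 -0.1]
wide_tall top 0.97 [321. 129.] [np.int64(310), np.int64(330), np.int64(112), np.int64(142)]
wide_tall top 0.86 [215. 148.] [np.int64(203), np.int64(231), np.int64(134), np.int64(164)]
wide_tall top 0.79 [310. 174.] [np.int64(299), np.int64(320), np.int64(158), np.int64(187)]
wide_tall side 0.65 [289. 199.] [np.int64(280), np.int64(300), np.int64(179), np.int64(217)]
wide_tall side 0.64 [195. 204.] [np.int64(186), np.int64(209), np.int64(189), np.int64(223)]
wide_tall side 0.6 [207. 241.] [np.int64(192), np.int64(217), np.int64(218), np.int64(266)]
wide_tall [ 0.7573  0.1124 -0.0034] res [ 5.5  3.  -7.3 -1.1]
wide_low top 0.64 [371. 189.] [np.int64(358), np.int64(395), np.int64(172), np.int64(209)]
wide_low top 0.57 [341. 180.] [np.int64(331), np.int64(353), np.int64(166), np.int64(192)]
wide_low side 0.93 [316. 201.] [np.int64(309), np.int64(328), np.int64(187), np.int64(214)]
wide_low side 0.4 [289. 196.] [np.int64(280), np.int64(300), np.int64(179), np.int64(218)]
wide_low [0.6482 0.0219 0.0212] res [-12.   -7.7  16.3   1.5]
slim_tall top 0.58 [381. 181.] [np.int64(371), np.int64(390), np.int64(173), np.int64(195)]
slim_tall side 0.94 [349. 189.] [np.int64(342), np.int64(356), np.int64(171), np.int64(209)]
slim_tall [ 0.6418 -0.0075  0.0501] res [ 0.4  0.2 -0.5 -0. ]Traceback (most recent call last):
  File "<stdin>", line 14, in <module>
  File "h.py", line 18, in disc
    k=1+np.argmax(s[1:,4]);return ce[k]+[x0,y0],s[k,4]
        ~~~~~~~~~^^^^^^^^^
    return _wrapfunc(a, 'argmax', axis=axis, out=out, **kwds)
    return bound(*args, **kwds)
ValueError: attempt to get argmax of an empty sequence
```

```bash
python3 - <<'E'
import re
s=open('h.py').read()
s=s.replace("m=(g<35).astype(np.uint8)","m=cv2.threshold(cv2.GaussianBlur(g,(0,0),.7),0,1,cv2.THRESH_BINARY_INV+cv2.THRESH_OTSU)[1]")
open('h.py','w').write(s)
from h import *
I={c:cv2.imread(f"pics/{c}0.png") for c in("top","side")};C={c:manip.calibration(c) for c in I}
for n,a,b in[("wide_tall",(309.5,172.5),(290,198)),("wide_low",(342,179),(318.5,200.5))]:
    r=tri([(C["top"],np.array(a)),(C["side"],np.array(b))]);print(n,r.x.round(4),r.fun.round(1))
P=[]
for t,s in zip([(268,268),(303,266),(338,263),(373,261)],[(290,268),(324,257),(353,247),(380,238)]):
    a,na=disc(I["top"],t,12);b,nb=disc(I["side"],s,11)
    r=tri([(C["top"],a),(C["side"],b)]);P.append(r.x);print(a.round(1),na,b.round(1),nb,r.x.round(4),r.fun.round(1),onplane(C["top"],a,.0125).round(4))
P=np.array(P)
for nm,t,s in[("store",(251,164),(235,212)),("carrier",(240.5,269),(263.5,267))]:
    k=tri([(C["top"],np.array(t)),(C["side"],np.array(s))]);print(nm,"knob",k.x.round(4),k.fun.round(1))
d=P[0]-P[3];print("carrier yaw of +y",np.degrees(np.arctan2(d[1],d[0])),np.linalg.norm(d[:2]),P.mean(0))
print(R.from_quat(manip.get_obs()["ee_rot"]).as_matrix().round(3))
E
```

```text
wide_tall [0.6478 0.1306 0.0485] [ 0.7  0.4 -0.9 -0.1]
wide_low [0.6463 0.0656 0.0331] [ 0.9  0.6 -1.2 -0.1]
[267.7 268.1] 256 [290.  268.1] 205 [0.4577 0.1898 0.0099] [ 0.3  0.2 -0.3 -0. ] [0.4578 0.1902]
[302.6 265.6] 253 [322.6 256.9] 179 [0.4709 0.1231 0.0101] [ 0.3  0.2 -0.3 -0. ] [0.4711 0.1236]
[337.5 263.3] 257 [352.7 246.6] 151 [0.4836 0.0561 0.0106] [ 0.3  0.2 -0.3 -0. ] [0.4838 0.0567]
[372.4 260.7] 253 [380.  237.5] 147 [ 0.4969 -0.0109  0.0099] [ 0.2  0.2 -0.3 -0. ] [ 0.497  -0.0101]
store knob [0.6558 0.2489 0.0301] [ 0.8  0.4 -0.9 -0.2]
carrier knob [0.4486 0.2391 0.0301] [ 0.3  0.1 -0.3 -0. ]
carrier yaw of +y 101.06383619340855 0.20452577816202164 [0.47726836 0.08952029 0.01010413]
[[-0.974  0.227 -0.   ]
 [ 0.227  0.974  0.   ]
 [ 0.     0.    -1.   ]]
```

The measurements agree between the two views. The discs lie at z ≈ 0.010, the jar mid-heights are plausible, and the residuals are under 1.3 px. I'll start moving towards the first jar.

```bash
cat >> h.py <<'E'
J={"slim_low":(.652,.2),"wide_tall":(.6478,.131),"wide_low":(.6463,.0645),"slim_tall":(.6418,-.0065)}
S={"slim_low":(.497,-.0105),"wide_tall":(.4837,.0565),"wide_low":(.471,.1234),"slim_tall":(.4577,.19)}
YS,YC=87.2,101.06   # tool x yaw at store / carrier (deg)
def plan(xy,yawdeg,z=None):
    o=manip.get_obs();p=o["position"];M=R.from_quat(o["ee_rot"]).as_matrix()
    cur=np.degrees(np.arctan2(M[1,0],M[0,0]));yaw=np.radians((cur-yawdeg+180)%360-180)
    a=np.radians(yawdeg);d=np.array(xy)-p[:2]
    x=d@[np.cos(a),np.sin(a)];y=d@[np.sin(a),-np.cos(a)]
    print("t %.1f pos"%o["clock"],p.round(4),"tilt",M[2].round(3),"grip",round(o["grip_width"],3),round(o["grasp_force"],1))
    print(" turn %.3f rad, then slide x %.2f y %.2f cm"%(yaw,x*100,y*100),"" if z is None else "z %.2f"%((p[2]-z)*100))
E
python3 -m jog '[{"grip":-0.5,"slide":[-3.9,0.6,0],"yaw":0.15},{"grip":-0.5,"slide":[-3.9,0.6,0],"yaw":0.15},{"grip":-0.5,"slide":[-3.9,0.6,0],"yaw":0.15},{"grip":-0.5,"slide":[-3.9,0.6,0],"yaw":0.15},{"grip":-0.5,"slide":[-3.9,0.6,0],"yaw":0.15},{"grip":-0.5,"slide":[-3.9,0.6,0],"yaw":0.15},{"grip":-0.5,"slide":[-3.9,0.6,0],"yaw":0.15},{"grip":-0.5,"slide":[-3.9,0.6,0],"yaw":0.15}]' 30
python3 -c "
from h import *
plan(J['slim_low'],YS,.22)"
```

```text
clock: 1.4
position: [0.3883, 0.4391, 0.3038]
ee_rot: [0.658, 0.753, 0.0, 0.0]
ft_force: [0.3, 0.7, -0.3]
grip_width: 0.75
grasp_force: 0.0
t 1.4 pos [0.3883 0.4391 0.3038] tilt [ 0.  0. -1.] grip 0.75 0.0
 turn 0.184 rad, then slide x -22.59 y 27.51 cm z 8.38
```

```bash
python3 -m jog '[{"grip":-0.5,"slide":[0,0,0],"yaw":0.1},{"grip":-0.5,"slide":[0,0,0],"yaw":0.084},{"grip":-0.5,"slide":[-3.8,4,0],"yaw":0},{"grip":-0.5,"slide":[-3.8,4,0],"yaw":0},{"grip":-0.5,"slide":[-3.8,4,0],"yaw":0},{"grip":-0.5,"slide":[-3.8,4,0],"yaw":0},{"grip":-0.5,"slide":[-3.8,4,0],"yaw":0},{"grip":-0.5,"slide":[-3.6,4,0],"yaw":0}]'
python3 -c "
from h import *
plan(J['slim_low'],YS,.22)"
```

```text
clock: 2.2
position: [0.5976, 0.2243, 0.3043]
ee_rot: [0.722, 0.692, 0.0, -0.0]
ft_force: [1.2, 1.0, 0.7]
grip_width: 0.749
grasp_force: 0.0
t 2.2 pos [0.5976 0.2243 0.3043] tilt [ 0.001  0.    -1.   ] grip 0.749 0.0
 turn 0.007 rad, then slide x -2.17 y 5.55 cm z 8.43
```

```bash
python3 -m jog '[{"grip":-0.5,"slide":[0,1.5,3],"yaw":0},{"grip":-0.5,"slide":[0,0,0],"yaw":0},{"grip":-0.5,"slide":[0,0,0],"yaw":0}]'
python3 - <<'E'
from h import *
plan(J['slim_low'],YS,.22)
c=manip.calibration("wrist");im=manip.camera("wrist");cv2.imwrite("pics/w1.png",im)
print(c["camera_from_world"].round(3))
for n in J:
    for d in manip.masks_of(n+"_mid","wrist")[:3]: print(n,round(d["conf"],2),np.round(d["centre"]))
    print(" expected",proj(c,[*J[n],.05]).round())
E
```

```text
clock: 2.5
position: [0.6111, 0.2257, 0.2734]
ee_rot: [0.722, 0.692, -0.001, -0.0]
ft_force: [-0.7, 1.0, -0.0]
grip_width: 0.746
grasp_force: 0.0
t 2.5 pos [0.6111 0.2257 0.2734] tilt [-0.    -0.002 -1.   ] grip 0.746 0.0
 turn 0.007 rad, then slide x -2.37 y 4.21 cm z 5.34
[[ 0.999 -0.042 -0.001 -0.601]
 [-0.04  -0.964  0.264  0.216]
 [-0.012 -0.264 -0.965  0.416]
 [ 0.     0.     0.     1.   ]]
slim_low 0.68 [357. 202.]
 expected [[357. 206.]]
wide_tall 0.76 [237.  80.]
wide_tall 0.75 [351. 274.]
wide_tall 0.63 [383.  71.]
 expected [[353. 269.]]
wide_low 0.66 [351. 275.]
wide_low 0.57 [348. 318.]
 expected [[352. 322.]]
 expected [[349. 373.]]
```

View pics/w1.png

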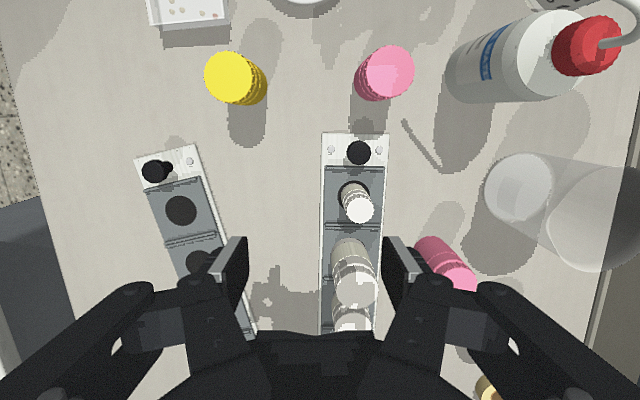

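The wrist view shows slim_low at (357,202), as predicted at (357,206). Wide_tall is at (352,272) and the pink look-alike at (445,265), just outside the right finger. Continuing.

```bash
python3 -m jog '[{"grip":-0.5,"slide":[-1.2,2.1,0],"yaw":0.007},{"grip":-0.5,"slide":[-1.2,2.1,0],"yaw":0},{"grip":-0.5,"slide":[0,0,2.5],"yaw":0},{"grip":-0.5,"slide":[0,0,2.5],"yaw":0},{"grip":-0.5,"slide":[0,0,0],"yaw":0}]'
python3 - <<'E'
from h import *
plan(J['slim_low'],YS,.098)
c=manip.calibration("wrist");im=manip.camera("wrist");cv2.imwrite("pics/w2.png",im)
for n in ("slim_low","wide_tall"):
  for d in manip.masks_of(n+"_mid","wrist")[:3]:
    v,u=np.where(d["region"]);print(n,round(d["conf"],2),np.round(d["centre"]),u.min(),u.max(),v.min(),v.max())
print(proj(c,[[*J["slim_low"],z] for z in (.012,.04,.068)]).round())
E
```

```text
clock: 3.25
position: [0.6508, 0.1996, 0.2209]
ee_rot: [0.724, 0.69, -0.002, -0.001]
ft_force: [-1.2, 0.2, 0.1]
grip_width: 0.75
grasp_force: 0.0
t 3.2 pos [0.6508 0.1996 0.2209] tilt [-0.002 -0.005 -1.   ] grip 0.75 0.0
 turn 0.001 rad, then slide x 0.04 y 0.12 cm z 12.29
slim_low 0.61 [314. 195.] 300 334 170 216
wide_tall 0.94 [340.  27.] 313 377 0 69
wide_tall 0.9 [313. 281.] 287 340 236 323
wide_tall 0.58 [157.  38.] 109 210 0 75
[[317. 185.]
 [317. 193.]
 [317. 203.]]
```

View pics/w2.png

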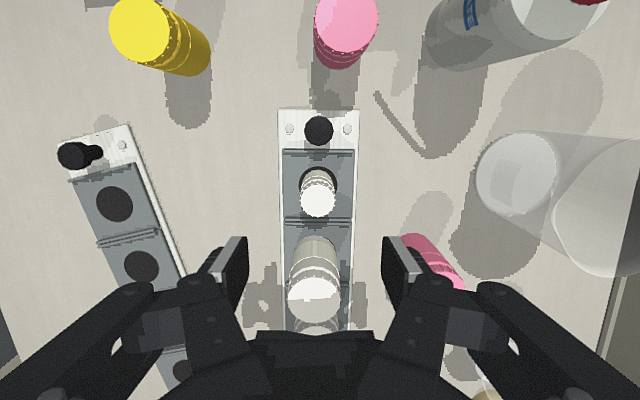

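Wrist view: the slim_low cap is at (318,198), centred between the pads (x ≈ 315) and about 3 mm farther towards the knob than assumed. Descending and gripping.

```bash
python3 -m jog '[{"grip":-0.5,"slide":[0.2,0.1,3.5],"yaw":0},{"grip":-0.5,"slide":[0,0,3.5],"yaw":0},{"grip":-0.5,"slide":[0,0,3],"yaw":0},{"grip":-0.5,"slide":[0,0,2.3],"yaw":0},{"grip":-0.5,"slide":[0,0,0],"yaw":0}]' 
python3 -m jog '[{"grip":1,"slide":[0,0,0],"yaw":0},{"grip":1,"slide":[0,0,0],"yaw":0},{"grip":1,"slide":[0,0,0],"yaw":0},{"grip":1,"slide":[0,0,0],"yaw":0},{"grip":1,"slide":[0,0,0],"yaw":0},{"grip":1,"slide":[0,0,0],"yaw":0}]' 30
```

```text
clock: 3.9
position: [0.6524, 0.2015, 0.0992]
ee_rot: [0.724, 0.69, -0.001, -0.001]
ft_force: [-1.2, -0.8, 0.1]
grip_width: 0.748
grasp_force: 0.0
clock: 4.5
position: [0.6547, 0.2017, 0.1035]
ee_rot: [0.724, 0.69, 0.002, 0.001]
ft_force: [-0.1, -0.4, 6.3]
grip_width: 0.313
grasp_force: 29.3
```

```bash
python3 -m jog '[{"grip":1,"slide":[0,0,-1.5],"yaw":0},{"grip":1,"slide":[0,0,-3],"yaw":0},{"grip":1,"slide":[0,0,-4],"yaw":0},{"grip":1,"slide":[0,0,-2.5],"yaw":0},{"grip":1,"slide":[0,0,0],"yaw":-0.121},{"grip":1,"slide":[0,0,0],"yaw":-0.121},{"grip":1,"slide":[0,0,0],"yaw":0}]'
python3 -c "
from h import *
plan(S['slim_low'],YC,.105)"
```

```text
clock: 5.2
position: [0.6538, 0.2013, 0.213]
ee_rot: [0.635, 0.772, 0.001, 0.0]
ft_force: [-0.5, -0.2, -0.8]
grip_width: 0.319
grasp_force: 29.7
t 5.2 pos [0.6538 0.2013 0.213 ] tilt [ 0.001  0.002 -1.   ] grip 0.319 29.7
 turn 0.002 rad, then slide x -17.78 y -19.45 cm z 10.80
```

```bash
python3 -m jog '[{"grip":1,"slide":[-2.5,-2.8,0],"yaw":0},{"grip":1,"slide":[-2.5,-2.8,0],"yaw":0},{"grip":1,"slide":[-2.5,-2.8,0],"yaw":0},{"grip":1,"slide":[-2.5,-2.8,0],"yaw":0},{"grip":1,"slide":[-2.5,-2.8,0],"yaw":0},{"grip":1,"slide":[-2.5,-2.7,0],"yaw":0},{"grip":1,"slide":[-2.5,-2.7,0],"yaw":0},{"grip":1,"slide":[0,0,0],"yaw":0}]'
python3 -c "
from h import *
plan(S['slim_low'],YC,.105)"
```

```text
clock: 6.0
position: [0.4946, -0.012, 0.2117]
ee_rot: [0.64, 0.769, 0.0, -0.0]
ft_force: [1.0, 0.1, -0.8]
grip_width: 0.319
grasp_force: 29.7
t 6.0 pos [ 0.4946 -0.012   0.2117] tilt [ 0.001  0.    -1.   ] grip 0.319 29.7
 turn -0.010 rad, then slide x 0.10 y 0.26 cm z 10.67
```

```bash
python3 -m jog '[{"grip":1,"slide":[0.1,0.25,3.5],"yaw":-0.01},{"grip":1,"slide":[0,0,3.5],"yaw":0},{"grip":1,"slide":[0,0,2],"yaw":0},{"grip":1,"slide":[0,0,1],"yaw":0},{"grip":1,"slide":[0,0,0.4],"yaw":0},{"grip":1,"slide":[0,0,0],"yaw":0}]'
python3 -c "
from h import *
plan(S['slim_low'],YC,.105)"
```

```text
clock: 6.6
position: [0.4994, -0.006, 0.1074]
ee_rot: [0.632, 0.775, 0.0, 0.0]
ft_force: [-0.3, -0.3, 0.0]
grip_width: 0.316
grasp_force: 29.8
t 6.6 pos [ 0.4994 -0.006   0.1074] tilt [ 0.     0.001 -1.   ] grip 0.316 29.8
 turn 0.009 rad, then slide x -0.39 y -0.32 cm z 0.24
```

```bash
python3 -m jog '[{"grip":1,"slide":[-0.4,-0.3,0.1],"yaw":0},{"grip":1,"slide":[0,0,0.15],"yaw":0},{"grip":1,"slide":[0,0,0],"yaw":0}]'
python3 -c "
from h import *
plan(S['slim_low'],YC,.105)"
```

```text
clock: 6.9
position: [0.4969, -0.0108, 0.1048]
ee_rot: [0.632, 0.775, 0.0, 0.0]
ft_force: [-0.1, 0.2, -0.1]
grip_width: 0.309
grasp_force: 29.8
t 6.9 pos [ 0.4969 -0.0108  0.1048] tilt [ 0.     0.001 -1.   ] grip 0.309 29.8
 turn 0.009 rad, then slide x 0.03 y 0.01 cm z -0.02
```

```bash
python3 -m jog '[{"grip":0.2,"slide":[0,0,0],"yaw":0},{"grip":-0.2,"slide":[0,0,0],"yaw":0},{"grip":-0.5,"slide":[0,0,0],"yaw":0},{"grip":-0.5,"slide":[0,0,0],"yaw":0},{"grip":-0.5,"slide":[0,0,-3],"yaw":0},{"grip":-0.5,"slide":[0,0,-4],"yaw":0},{"grip":-0.5,"slide":[0,0,-4],"yaw":0.121},{"grip":-0.5,"slide":[0,0,0],"yaw":0.112}]'
python3 -c "
from h import *
plan(J['wide_tall'],YS,.11)"
```

```text
clock: 7.7
position: [0.4991, -0.0108, 0.2194]
ee_rot: [0.719, 0.695, 0.003, 0.002]
ft_force: [0.6, 0.5, -1.3]
grip_width: 0.754
grasp_force: 0.0
t 7.7 pos [ 0.4991 -0.0108  0.2194] tilt [ 0.002  0.008 -1.   ] grip 0.754 0.0
 turn 0.014 rad, then slide x 14.89 y 14.16 cm z 10.94
```

```bash
python3 -m jog '[{"grip":-0.5,"slide":[2.5,2.4,0],"yaw":0.01},{"grip":-0.5,"slide":[2.5,2.4,0],"yaw":0},{"grip":-0.5,"slide":[2.5,2.4,0],"yaw":0},{"grip":-0.5,"slide":[2.5,2.4,0],"yaw":0},{"grip":-0.5,"slide":[2.5,2.4,0],"yaw":0},{"grip":-0.5,"slide":[2.4,2.2,0],"yaw":0},{"grip":-0.5,"slide":[0,0,0],"yaw":0}]'
python3 - <<'E'
from h import *
plan(J['wide_tall'],YS,.112)
c=manip.calibration("wrist");im=manip.camera("wrist");s=manip.camera("side");cv2.imwrite("pics/w3.png",np.vstack([im[:300],s[130:330]]))
print(proj(c,[[*J["wide_tall"],z] for z in (.05,.09)]).round())
E
```

```text
clock: 8.4
position: [0.6457, 0.1373, 0.2132]
ee_rot: [0.719, 0.695, 0.0, -0.0]
ft_force: [-1.4, -0.0, -0.8]
grip_width: 0.75
grasp_force: 0.0
t 8.4 pos [0.6457 0.1373 0.2132] tilt [ 0.001 -0.    -1.   ] grip 0.75 0.0
 turn 0.014 rad, then slide x -0.62 y 0.24 cm z 10.12
[[317. 207.]
 [318. 225.]]
```

View pics/w3.png

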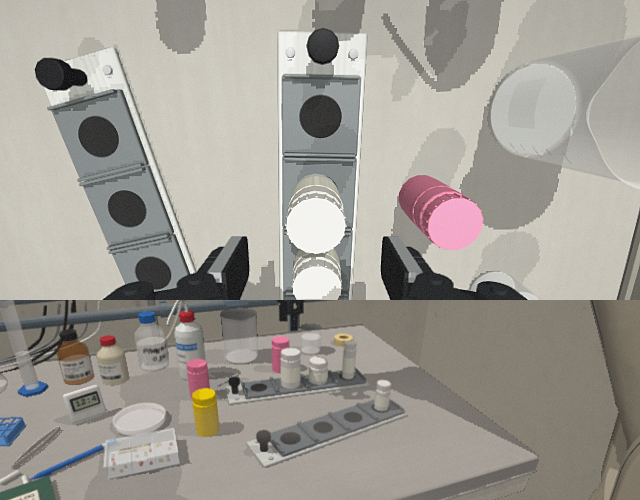

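Slim_low stands upright in the far carrier seat (crop pixel (382,395)). The wide_tall cap is at (317,222), as predicted at (318,225). The pink jar at (457,222) is clear of the fingers.

```bash
python3 -m jog '[{"grip":-0.5,"slide":[-0.6,0.25,0],"yaw":0.014},{"grip":-0.5,"slide":[0,0,3.3],"yaw":0},{"grip":-0.5,"slide":[0,0,3.3],"yaw":0},{"grip":-0.5,"slide":[0,0,2.5],"yaw":0},{"grip":-0.5,"slide":[0,0,1],"yaw":0},{"grip":-0.5,"slide":[0,0,0],"yaw":0}]' 
python3 -m jog '[{"grip":1,"slide":[0,0,0],"yaw":0},{"grip":1,"slide":[0,0,0],"yaw":0},{"grip":1,"slide":[0,0,0],"yaw":0},{"grip":1,"slide":[0,0,0],"yaw":0},{"grip":1,"slide":[0,0,0],"yaw":0}]' 30
```

```text
clock: 9.1
position: [0.646, 0.1255, 0.1126]
ee_rot: [0.726, 0.687, -0.001, -0.0]
ft_force: [-0.1, 0.7, 1.0]
grip_width: 0.752
grasp_force: 0.0
clock: 9.6
position: [0.6477, 0.1265, 0.1154]
ee_rot: [0.726, 0.688, 0.001, 0.001]
ft_force: [-1.8, -0.9, 7.4]
grip_width: 0.487
grasp_force: 31.1
```

```bash
python3 -m jog '[{"grip":1,"slide":[0,0,-1.5],"yaw":0},{"grip":1,"slide":[0,0,-3],"yaw":0},{"grip":1,"slide":[0,0,-4],"yaw":0},{"grip":1,"slide":[0,0,-2.5],"yaw":0},{"grip":1,"slide":[0,0,0],"yaw":-0.121},{"grip":1,"slide":[0,0,0],"yaw":-0.121},{"grip":1,"slide":[0,0,0],"yaw":0}]' 50
python3 -c "
from h import *
plan(S['wide_tall'],YC,.117)"
```

```text
clock: 10.3
position: [0.6467, 0.1267, 0.2248]
ee_rot: [0.637, 0.771, 0.001, 0.0]
ft_force: [0.2, 0.5, -1.2]
grip_width: 0.477
grasp_force: 50.7
t 10.3 pos [0.6467 0.1267 0.2248] tilt [ 0.001  0.001 -1.   ] grip 0.477 50.7
 turn -0.003 rad, then slide x -3.76 y -17.35 cm z 10.78
```

Shifting an extra −0.4 cm along tool x, because the jar is held about 4–5 mm off-centre.

```bash
python3 -m jog '[{"grip":1,"slide":[-0.7,-3,0],"yaw":0},{"grip":1,"slide":[-0.7,-3,0],"yaw":0},{"grip":1,"slide":[-0.7,-3,0],"yaw":0},{"grip":1,"slide":[-0.7,-3,0],"yaw":0},{"grip":1,"slide":[-0.7,-3,0],"yaw":0},{"grip":1,"slide":[-0.7,-2.3,0],"yaw":0},{"grip":1,"slide":[0,0,3],"yaw":0},{"grip":1,"slide":[0,0,0],"yaw":0}]'
python3 -c "
from h import *
plan(S['wide_tall'],YC,.117)"
```

```text
clock: 11.1
position: [0.4827, 0.0527, 0.1916]
ee_rot: [0.639, 0.769, -0.001, -0.001]
ft_force: [-0.8, -0.2, -1.3]
grip_width: 0.482
grasp_force: 51.0
t 11.1 pos [0.4827 0.0527 0.1916] tilt [ 0.    -0.004 -1.   ] grip 0.482 51.0
 turn -0.009 rad, then slide x 0.35 y 0.17 cm z 7.46
```

```bash
python3 -m jog '[{"grip":1,"slide":[0,0.15,3],"yaw":-0.009},{"grip":1,"slide":[0,0,2.5],"yaw":0},{"grip":1,"slide":[0,0,1.2],"yaw":0},{"grip":1,"slide":[0,0,0.5],"yaw":0},{"grip":1,"slide":[0,0,0],"yaw":0}]'
python3 -c "
from h import *
plan(S['wide_tall'],YC,.117)"
```

```text
clock: 11.6
position: [0.4864, 0.0535, 0.1218]
ee_rot: [0.634, 0.773, -0.0, -0.0]
ft_force: [-0.6, 0.4, -0.5]
grip_width: 0.476
grasp_force: 51.0
t 11.6 pos [0.4864 0.0535 0.1218] tilt [-0. -0. -1.] grip 0.476 51.0
 turn 0.003 rad, then slide x 0.35 y -0.20 cm z 0.48
```

```bash
python3 -m jog '[{"grip":1,"slide":[0,-0.2,0.2],"yaw":0},{"grip":1,"slide":[0,0,0.3],"yaw":0},{"grip":1,"slide":[0,0,0],"yaw":0}]'
python3 -c "
from h import *
plan(S['wide_tall'],YC,.117)"
```

```text
clock: 11.9
position: [0.4841, 0.0531, 0.1166]
ee_rot: [0.634, 0.773, 0.0, 0.0]
ft_force: [0.6, 0.0, -0.5]
grip_width: 0.476
grasp_force: 51.0
t 11.9 pos [0.4841 0.0531 0.1166] tilt [ 0.  0. -1.] grip 0.476 51.0
 turn 0.004 rad, then slide x 0.34 y 0.03 cm z -0.04
```

```bash
python3 -m jog '[{"grip":-0.1,"slide":[0,0,0],"yaw":0},{"grip":-0.3,"slide":[0,0,0],"yaw":0},{"grip":-0.5,"slide":[0,0,0],"yaw":0},{"grip":-0.5,"slide":[0,0,0],"yaw":0},{"grip":-0.5,"slide":[0,0,-3],"yaw":0},{"grip":-0.5,"slide":[0,0,-4],"yaw":0},{"grip":-0.5,"slide":[0,0,-4],"yaw":0.121},{"grip":-0.5,"slide":[0,0,0],"yaw":0.121}]' 30
python3 -c "
from h import *
plan(J['wide_low'],YS,.108)"
```

```text
clock: 12.7
position: [0.4863, 0.0532, 0.2315]
ee_rot: [0.725, 0.689, 0.004, 0.002]
ft_force: [1.0, 0.6, -0.2]
grip_width: 0.756
grasp_force: 0.0
t 12.7 pos [0.4863 0.0532 0.2315] tilt [ 0.003  0.008 -1.   ] grip 0.756 0.0
 turn -0.001 rad, then slide x 1.91 y 15.92 cm z 12.35
```

```bash
python3 -m jog '[{"grip":-0.5,"slide":[0.4,3,0],"yaw":0},{"grip":-0.5,"slide":[0.4,3,0],"yaw":0},{"grip":-0.5,"slide":[0.4,3,0],"yaw":0},{"grip":-0.5,"slide":[0.4,3,0],"yaw":0},{"grip":-0.5,"slide":[0.3,3,0],"yaw":0},{"grip":-0.5,"slide":[0,1,1],"yaw":0},{"grip":-0.5,"slide":[0,0,0],"yaw":0}]'
python3 - <<'E'
from h import *
plan(J['wide_low'],YS,.108)
c=manip.calibration("wrist");im=manip.camera("wrist");s=manip.camera("side");cv2.imwrite("pics/w4.png",np.vstack([im[:300],s[130:330]]))
print(proj(c,[[*J["wide_low"],z] for z in (.04,.062)]).round())
E
```

```text
clock: 13.4
position: [0.6451, 0.0646, 0.2145]
ee_rot: [0.723, 0.691, -0.001, -0.0]
ft_force: [-0.9, -0.3, -0.1]
grip_width: 0.752
grasp_force: 0.0
t 13.4 pos [0.6451 0.0646 0.2145] tilt [-0.001 -0.002 -1.   ] grip 0.752 0.0
 turn 0.004 rad, then slide x -0.01 y 0.12 cm z 10.65
[[316. 196.]
 [316. 203.]]
```

View pics/w4.png

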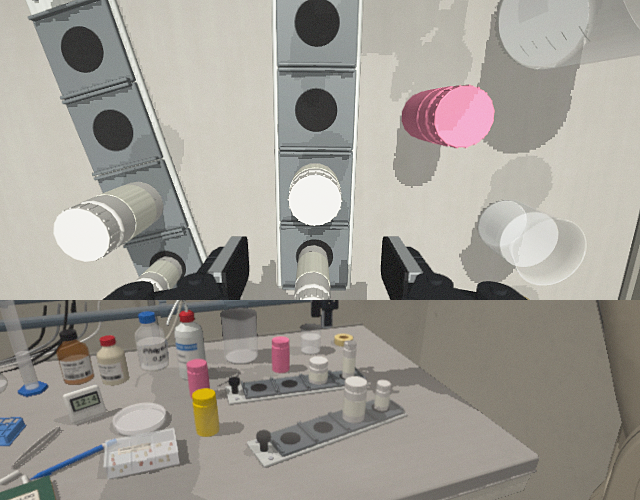

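Wide_tall stands in its seat next to slim_low. The wide_low cap is at (315,197), predicted (316,203), so about 3 mm farther along +y. Grasping.

```bash
python3 -m jog '[{"grip":-0.5,"slide":[0.3,0.1,0],"yaw":0},{"grip":-0.5,"slide":[0,0,3.5],"yaw":0},{"grip":-0.5,"slide":[0,0,3.5],"yaw":0},{"grip":-0.5,"slide":[0,0,2.8],"yaw":0},{"grip":-0.5,"slide":[0,0,1.2],"yaw":0},{"grip":-0.5,"slide":[0,0,0],"yaw":0}]' 
python3 -m jog '[{"grip":1,"slide":[0,0,0],"yaw":0},{"grip":1,"slide":[0,0,0],"yaw":0},{"grip":1,"slide":[0,0,0],"yaw":0},{"grip":1,"slide":[0,0,0],"yaw":0},{"grip":1,"slide":[0,0,0],"yaw":0}]' 50
```

```text
clock: 14.1
position: [0.645, 0.068, 0.1055]
ee_rot: [0.723, 0.691, -0.001, -0.001]
ft_force: [0.8, 0.8, -0.6]
grip_width: 0.753
grasp_force: 0.0
clock: 14.6
position: [0.6471, 0.0679, 0.1088]
ee_rot: [0.723, 0.691, 0.002, 0.001]
ft_force: [-0.9, 0.1, 6.7]
grip_width: 0.46
grasp_force: 50.6
```

```bash
python3 -m jog '[{"grip":1,"slide":[0,0,-1.5],"yaw":0},{"grip":1,"slide":[0,0,-3],"yaw":0},{"grip":1,"slide":[0,0,-4],"yaw":0},{"grip":1,"slide":[0,0,-2.5],"yaw":0},{"grip":1,"slide":[0,0,0],"yaw":-0.121},{"grip":1,"slide":[0,0,0],"yaw":-0.121},{"grip":1,"slide":[0,0,0],"yaw":0}]'
python3 -c "
from h import *
plan(S['wide_low'],YC,.110)"
```

```text
clock: 15.3
position: [0.6461, 0.0676, 0.2181]
ee_rot: [0.633, 0.774, 0.001, 0.0]
ft_force: [-0.5, -0.1, -2.0]
grip_width: 0.462
grasp_force: 50.7
t 15.3 pos [0.6461 0.0676 0.2181] tilt [ 0.     0.002 -1.   ] grip 0.462 50.7
 turn 0.006 rad, then slide x 8.83 y -16.11 cm z 10.81
```

```bash
python3 -m jog '[{"grip":1,"slide":[1.5,-2.7,0],"yaw":0},{"grip":1,"slide":[1.5,-2.7,0],"yaw":0},{"grip":1,"slide":[1.5,-2.7,0],"yaw":0},{"grip":1,"slide":[1.5,-2.7,0],"yaw":0},{"grip":1,"slide":[1.5,-2.7,0],"yaw":0},{"grip":1,"slide":[1.3,-2.6,0],"yaw":0},{"grip":1,"slide":[0,0,2],"yaw":0},{"grip":1,"slide":[0,0,0],"yaw":0}]'
python3 -c "
from h import *
plan(S['wide_low'],YC,.11)"
```

```text
clock: 16.1
position: [0.4695, 0.1225, 0.1956]
ee_rot: [0.635, 0.772, -0.001, -0.001]
ft_force: [-0.1, 0.1, -1.1]
grip_width: 0.468
grasp_force: 50.8
t 16.1 pos [0.4695 0.1225 0.1956] tilt [ 0.    -0.002 -1.   ] grip 0.468 50.8
 turn 0.001 rad, then slide x 0.06 y 0.16 cm z 8.56
```

```bash
python3 -m jog '[{"grip":1,"slide":[0,0,3],"yaw":0},{"grip":1,"slide":[0,0,3],"yaw":0},{"grip":1,"slide":[0,0,1.5],"yaw":0},{"grip":1,"slide":[0,0,0.6],"yaw":0},{"grip":1,"slide":[0,0,0],"yaw":0}]'
python3 -c "
from h import *
plan(S['wide_low'],YC,.110)"
```

```text
clock: 16.6
position: [0.4712, 0.1222, 0.1156]
ee_rot: [0.635, 0.773, -0.0, 0.0]
ft_force: [0.9, 0.1, -0.7]
grip_width: 0.463
grasp_force: 50.8
t 16.6 pos [0.4712 0.1222 0.1156] tilt [-0.    -0.001 -1.   ] grip 0.463 50.8
 turn 0.002 rad, then slide x 0.12 y 0.01 cm z 0.56
```

```bash
python3 -m jog '[{"grip":1,"slide":[0.1,0,0.3],"yaw":0},{"grip":1,"slide":[0,0,0.25],"yaw":0},{"grip":1,"slide":[0,0,0],"yaw":0}]'
python3 -m jog '[{"grip":-0.1,"slide":[0,0,0],"yaw":0},{"grip":-0.3,"slide":[0,0,0],"yaw":0},{"grip":-0.5,"slide":[0,0,0],"yaw":0},{"grip":-0.5,"slide":[0,0,0],"yaw":0},{"grip":-0.5,"slide":[0,0,-3],"yaw":0},{"grip":-0.5,"slide":[0,0,-4],"yaw":0},{"grip":-0.5,"slide":[0,0,-4],"yaw":0.121},{"grip":-0.5,"slide":[0,0,0],"yaw":0.121}]' 30
python3 -c "
from h import *
plan(J['slim_tall'],YS,.115)"
```

```text
clock: 16.9
position: [0.4708, 0.1236, 0.1102]
ee_rot: [0.634, 0.773, 0.0, 0.0]
ft_force: [-0.5, -0.4, -0.1]
grip_width: 0.467
grasp_force: 50.8
clock: 17.7
position: [0.4728, 0.1241, 0.2251]
ee_rot: [0.725, 0.689, 0.004, 0.001]
ft_force: [-0.4, -0.1, -0.7]
grip_width: 0.75
grasp_force: 0.0
t 17.7 pos [0.4728 0.1241 0.2251] tilt [ 0.004  0.007 -1.   ] grip 0.75 0.0
 turn -0.001 rad, then slide x -12.21 y 17.51 cm z 11.01
```

```bash
python3 -m jog '[{"grip":-0.5,"slide":[-1.8,2.5,0],"yaw":0},{"grip":-0.5,"slide":[-1.8,2.5,0],"yaw":0},{"grip":-0.5,"slide":[-1.8,2.5,0],"yaw":0},{"grip":-0.5,"slide":[-1.7,2.5,0],"yaw":0},{"grip":-0.5,"slide":[-1.7,2.5,0],"yaw":0},{"grip":-0.5,"slide":[-1.7,2.5,0],"yaw":0},{"grip":-0.5,"slide":[-1.7,2.5,0],"yaw":0},{"grip":-0.5,"slide":[0,0,0],"yaw":0}]'
python3 - <<'E'
from h import *
plan(J['slim_tall'],YS,.115)
c=manip.calibration("wrist");im=manip.camera("wrist");s=manip.camera("side");cv2.imwrite("pics/w5.png",np.vstack([im[:300],s[130:330]]))
print(proj(c,[[*J["slim_tall"],z] for z in (.05,.097)]).round())
E
```

```text
clock: 18.5
position: [0.6416, -0.0096, 0.2194]
ee_rot: [0.724, 0.69, -0.001, 0.001]
ft_force: [-0.3, 0.2, -0.5]
grip_width: 0.751
grasp_force: 0.0
t 18.5 pos [ 0.6416 -0.0096  0.2194] tilt [-0.002  0.001 -1.   ] grip 0.751 0.0
 turn 0.000 rad, then slide x 0.31 y 0.01 cm z 10.44
[[314. 193.]
 [314. 212.]]
```

View pics/w5.png

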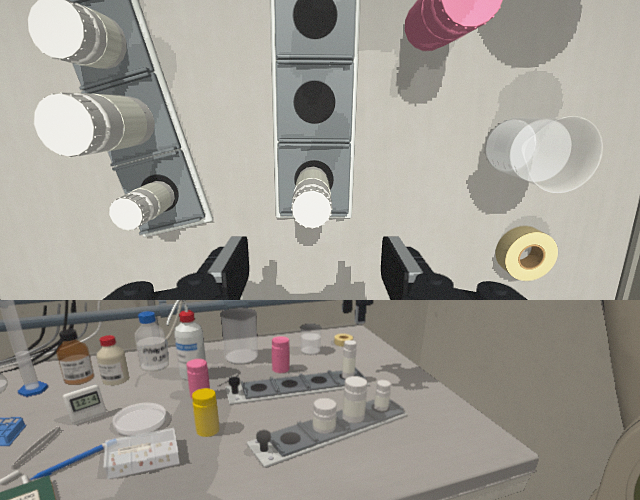

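Three jars now stand in the carrier. The slim_tall cap is at (312,206), predicted (314,212), so about 3 mm farther along +y. Grasping the last one.

```bash
python3 -m jog '[{"grip":-0.5,"slide":[0.6,-0.1,0],"yaw":0},{"grip":-0.5,"slide":[0,0,3.5],"yaw":0},{"grip":-0.5,"slide":[0,0,3.5],"yaw":0},{"grip":-0.5,"slide":[0,0,2.4],"yaw":0},{"grip":-0.5,"slide":[0,0,1],"yaw":0},{"grip":-0.5,"slide":[0,0,0],"yaw":0}]' 
python3 -m jog '[{"grip":1,"slide":[0,0,0],"yaw":0},{"grip":1,"slide":[0,0,0],"yaw":0},{"grip":1,"slide":[0,0,0],"yaw":0},{"grip":1,"slide":[0,0,0],"yaw":0},{"grip":1,"slide":[0,0,0],"yaw":0},{"grip":1,"slide":[0,0,0],"yaw":0}]' 50
```

```text
clock: 19.2
position: [0.6383, 0.001, 0.1151]
ee_rot: [0.722, 0.691, -0.001, -0.001]
ft_force: [0.4, -0.1, -0.0]
grip_width: 0.746
grasp_force: 0.0
clock: 19.8
position: [0.6401, -0.0001, 0.1176]
ee_rot: [0.723, 0.691, 0.001, 0.001]
ft_force: [-1.2, 0.0, 8.0]
grip_width: 0.317
grasp_force: 49.2
```

```bash
python3 -m jog '[{"grip":1,"slide":[0,0,-1.5],"yaw":0},{"grip":1,"slide":[0,0,-3],"yaw":0},{"grip":1,"slide":[0,0,-4],"yaw":0},{"grip":1,"slide":[0,0,-3],"yaw":0},{"grip":1,"slide":[0,0,0],"yaw":-0.121},{"grip":1,"slide":[0,0,0],"yaw":-0.121},{"grip":1,"slide":[0,0,0],"yaw":0}]'
python3 -c "
from h import *
plan(S['slim_tall'],YC,.119)"
```

```text
clock: 20.5
position: [0.6393, -0.0004, 0.2324]
ee_rot: [0.633, 0.774, 0.001, 0.0]
ft_force: [0.3, 1.0, -0.2]
grip_width: 0.313
grasp_force: 49.2
t 20.5 pos [ 6.393e-01 -4.000e-04  2.324e-01] tilt [ 0.     0.001 -1.   ] grip 0.313 49.2
 turn 0.006 rad, then slide x 22.17 y -14.17 cm z 11.34
```

```bash
python3 -m jog '[{"grip":1,"slide":[2.8,-1.8,0],"yaw":0},{"grip":1,"slide":[2.8,-1.8,0],"yaw":0},{"grip":1,"slide":[2.8,-1.8,0],"yaw":0},{"grip":1,"slide":[2.8,-1.8,0],"yaw":0},{"grip":1,"slide":[2.8,-1.8,0],"yaw":0},{"grip":1,"slide":[2.8,-1.8,0],"yaw":0},{"grip":1,"slide":[2.8,-1.7,0],"yaw":0},{"grip":1,"slide":[2.8,-1.7,0],"yaw":0}]'
python3 -c "
from h import *
plan(S['slim_tall'],YC,.119)"
```

```text
clock: 21.3
position: [0.4551, 0.1923, 0.2315]
ee_rot: [0.636, 0.772, 0.0, -0.0]
ft_force: [0.9, 0.0, -0.7]
grip_width: 0.314
grasp_force: 49.3
t 21.3 pos [0.4551 0.1923 0.2315] tilt [ 0.     0.001 -1.   ] grip 0.314 49.3
 turn -0.001 rad, then slide x -0.28 y 0.21 cm z 11.25
```

Already at the wanted +0.3 cm offset along x. Lowering.

```bash
python3 -m jog '[{"grip":1,"slide":[0,0.2,3],"yaw":0},{"grip":1,"slide":[0,0,3],"yaw":0},{"grip":1,"slide":[0,0,2.5],"yaw":0},{"grip":1,"slide":[0,0,1.5],"yaw":0},{"grip":1,"slide":[0,0,0.7],"yaw":0},{"grip":1,"slide":[0,0,0],"yaw":0}]'
python3 -c "
from h import *
plan(S['slim_tall'],YC,.119)"
```

```text
clock: 21.9
position: [0.4579, 0.1918, 0.1237]
ee_rot: [0.635, 0.772, -0.0, -0.0]
ft_force: [-0.4, -0.1, 0.2]
grip_width: 0.317
grasp_force: 49.3
t 21.9 pos [0.4579 0.1918 0.1237] tilt [-0.    -0.001 -1.   ] grip 0.317 49.3
 turn 0.002 rad, then slide x -0.17 y -0.05 cm z 0.47
```

```bash
python3 -m jog '[{"grip":1,"slide":[0.1,0,0.25],"yaw":0},{"grip":1,"slide":[0,0,0.2],"yaw":0},{"grip":1,"slide":[0,0,0],"yaw":0}]'
python3 -m jog '[{"grip":0.2,"slide":[0,0,0],"yaw":0},{"grip":-0.2,"slide":[0,0,0],"yaw":0},{"grip":-0.5,"slide":[0,0,0],"yaw":0},{"grip":-0.5,"slide":[0,0,0],"yaw":0},{"grip":-0.5,"slide":[0,0,-2],"yaw":0},{"grip":-0.5,"slide":[0,0,-4],"yaw":0},{"grip":-0.5,"slide":[0,0,-4],"yaw":0},{"grip":-0.5,"slide":[0,0,-4],"yaw":0}]' 30
python3 -m jog '[{"grip":-0.5,"slide":[4,0,-2],"yaw":0},{"grip":-0.5,"slide":[4,0,-2],"yaw":0},{"grip":-0.5,"slide":[4,0,0],"yaw":0},{"grip":-0.5,"slide":[4,0,0],"yaw":0},{"grip":-0.5,"slide":[4,0,0],"yaw":0},{"grip":-0.5,"slide":[0,0,0],"yaw":0}]'
python3 - <<'E'
from h import *
I={c:manip.camera(c) for c in("top","side")};C={c:manip.calibration(c) for c in I}
cv2.imwrite("pics/end.png",np.vstack([I["top"][130:330],I["side"][130:330]]))
K=np.array([.47727,.0897]);a=np.radians(101.06)
for n in S:
    e=[]
    for c in I:
        pred=proj(C[c],[*S[n],{"slim_low":.04,"wide_tall":.051,"wide_low":.037,"slim_tall":.0545}[n]])[0]
        L=[(np.linalg.norm(m-pred),m,d["conf"]) for d in manip.masks_of(n+"_mid",c) for v,u in[np.where(d["region"])] for m in[np.array([(u.min()+u.max())/2,(v.min()+v.max())/2])]]
        if L: b=min(L,key=lambda t:t[0]);print(n,c,pred.round(),b[1],round(b[2],2));e.append((C[c],b[1]))
    if len(e)==2:
        p=tri(e);d=p.x[:2]-K;print("  carrier y %.1f x %.1f z %.1f mm"%(1e3*d@[np.cos(a),np.sin(a)],1e3*d@[np.sin(a),-np.cos(a)],1e3*p.x[2]),p.fun.round(1))
E
```

```text
clock: 22.2
position: [0.458, 0.1932, 0.1198]
ee_rot: [0.634, 0.773, 0.0, 0.0]
ft_force: [-0.4, 1.0, -0.9]
grip_width: 0.316
grasp_force: 49.3
clock: 23.0
position: [0.4576, 0.1928, 0.261]
ee_rot: [0.634, 0.773, -0.0, -0.0]
ft_force: [1.5, -0.5, 0.7]
grip_width: 0.749
grasp_force: 0.0
clock: 23.6
position: [0.4155, 0.3947, 0.2987]
ee_rot: [0.631, 0.776, -0.0, -0.001]
ft_force: [-0.2, -0.9, 0.3]
grip_width: 0.749
grasp_force: 0.0
slim_low top [374. 260.] [375.  259.5] 0.61
slim_low side [381. 224.] [382. 225.] 0.57
  carrier y -104.1 x 0.1 z 38.1 mm [ 0.3  0.2 -0.4 -0. ]
wide_tall top [339. 262.] [338.5 262. ] 0.97
wide_tall side [354. 228.] [355.  229.5] 0.77
  carrier y -34.8 x -0.9 z 48.9 mm [ 0.7  0.5 -0.8 -0.1]
wide_low top [302. 265.] [303. 265.] 0.63
wide_low side [323. 245.] [324.5 245.5] 0.83
  carrier y 32.2 x -0.7 z 35.0 mm [ 0.6  0.4 -0.6 -0.1]
slim_tall top [266. 267.] [267.  266.5] 0.79
slim_tall side [290. 247.] [291.5 247. ] 0.68
  carrier y 99.1 x 0.2 z 52.9 mm [ 0.4  0.2 -0.4 -0.1]
```

View pics/end.png

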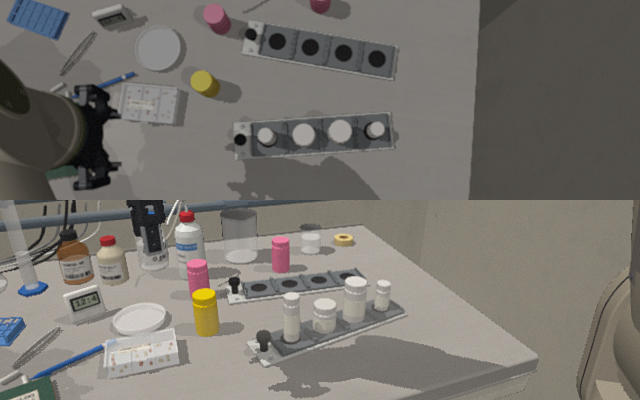

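All four jars stand upright in the carrier, within 3 mm of their seat centres along the row and 1 mm across it. From the knob, the order is slim_tall, wide_low, wide_tall, slim_low. The arm is clear.

```bash
python3 -c "
from workcell import manip
print(manip.hand_in())"
```

```text
the job is handed in; nothing more can be done
None
```

I moved all four jars to the carrier in reverse order and handed the job in at about 24 s; the last pictures show each upright and within about 3 mm of its seat centre, but the hand-in returned no verdict.

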